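# Fill the cook's caddy tray

## Robot

A 7-joint arm with a two-finger parallel gripper is mounted at the origin on a cart in front of the work surface, level with it; the furniture and walls round the work are solid. World frame = base frame: x ahead of the robot, y to its left, z up, the work surface at z = 0. Lengths are in m, angles in degrees, forces in N, time in s.
With the tool pointing down it reaches from about 0.4 to 0.9 m from the base axis. Payload 5.5 kg.
Tool frame: the origin (TCP) lies at the very end of the fingers, on their centre line; the grasp point (between the pads) lies 19 mm behind it; z points along the fingers, y is the line along which they close (so a half turn about z gives the same grasp; the last joint's range is limited). The gripper opens to 92 mm and grips with 3 to 60 N. Pads are 19 mm wide; open, the fingers measure 130 mm over their backs; the gripper's body (75 mm by 190 mm) begins 47 mm behind the grasp point.
Start: joints at [-57.915, 28.699, -24.465, 88.831, 12.651, 65.22, -12.049], TCP at [0.19, 0.622, 0.227] pointing down, gripper open.
Joint ranges: [-164.97, 164.97], [-17.58, 116.51], [-87.97, 89.64], [11.32, 138.91], [-80.73, 260.73], [10.89, 115.49], [-147.41, 147.41]. Speed limits (degrees/s): [147.25, 147.25, 180, 180, 180, 180, 180].

## Interface

Orientations are given as a 3x3 rotation matrix whose columns are the frame's x, y, z axes.
In Python, from cell import r gives the robot as it stands. Calls block until the motion is done:
- r.move_to(position, orientation): joint-space move of the TCP to a pose.
- r.movel(position, rot=None, max_speed=0.15): straight line of the TCP; rot=None keeps the orientation; max_speed is the mean speed in m/s.
- r.move_j(angles): joint-space move.
- r.grip(opening, f_grip=None): opening from 0.0 (shut) to 1.0 (fully open); f_grip is the grip in N (None keeps the last); returns when the fingers have stopped.
- r.pause(seconds).
- r.solve_ik(position, orientation): joint angles nearest the present ones, or None.
- r.capture(name): name is "scene" or "top"; returns a dict with "img" (400x640x3 uint8, blue, green, red), "K" (3x3 intrinsics, pixels), "rvec" (rotation vector, rad) and "tvec" (3), from world to camera coordinates, as OpenCV has them. Camera axes: x right, y down, z forward; pixel columns grow to the right and rows downward; lengths in m; the calibration is good to about 2 mm. A picture is of the moment at which its call begins. There is no depth.
A pose or a line that the arm cannot do raises r.Unreachable and nothing moves.
- r.job_done(): hands the job in; it is judged then, once.
Readings, each from a call of its own:
- r.current_time(): time.
- r.current_q(): joint angles.
- r.current_joint_velocities(): joint speeds.
- r.current_joint_torque(): joint torques, N m.
- r.current_tcp_pos(): TCP position.
- r.current_ee_rot(): TCP orientation.
- r.current_ft_force(): force on the tool from outside, world axes, zero at the start.
- r.current_torque(): the same for the moment, N m.
- r.current_finger_gap(): opening from 0.0 (shut) to 1.0 (fully open).
- r.current_gripper_force(): force on a finger pad.
Only numpy, scipy, OpenCV 4.12 (cv2) and the standard library are available. Lean on these libraries where they do the work, as an engineer would, in place of code of your own. Each camera call takes 0.05 s, during which the arm holds its last target. There are 200 camera calls.

## Task

Fill the cook's tray: stand the small carton in the square holder, the spice jar in the small ring, the smaller tin in the medium ring and the white beaker, still upside down, in the large ring, each standing flat on the holder's floor. Leave the large tin and the little tea bowl where they stand.

Things in the scene. Friction and masses are not known exactly. Their poses are not given: they have to be found in the camera images.
- carton: Small upright red and white carton, 30 x 30 mm square and 118 mm high, about 60 g. Origin: centre of its underside, z up, x and y square to its sides. It goes in the square holder.
- spice_jar: Upright cylindrical spice jar with a black cap, 41 mm diameter, 105 mm high, about 110 g. Origin: centre of its underside, z up. It goes in the small ring.
- small_tin: The smaller of two upright food tins, 57 mm diameter, 72 mm high, about 180 g. Origin: centre of its underside, z up. It goes in the medium ring.
- beaker: Plain white beaker standing upside down, 66 mm diameter at the worktop, 71 mm high, slightly narrower towards the top, closed on top, about 90 g. Origin: centre of its underside, z up. It goes in the large ring and stays upside down.
- large_tin: The larger food tin, 75 mm diameter, 110 mm high, loose. Origin: centre of its underside, z up. It does not belong in the tray; leave it.
- tea_bowl: Small white tea bowl standing upside down, 54 mm diameter, 48 mm high, like the beaker but lower and narrower, loose. Origin: centre of its underside, z up. It does not belong in the tray; leave it.
- square_holder: Holder for the carton: open square grey plastic cup, 52 mm outside, 46 mm inside, 14 mm high, floor 3 mm thick, fixed on the floor of a pale wooden tray (fixed, 230 mm square, rim 20 mm high). Origin: centre of its underside on the tray floor (6 mm above the worktop), z up, x and y square to its walls and the tray's. The four holders stand 2 x 2, centres 110 mm apart, in any arrangement.
- small_ring: Round holder for the spice jar: an open grey plastic ring, inner diameter 55 mm, wall 4 mm, 14 mm high, fixed to the floor of the pale wooden tray (the tray floor is its bottom). Origin: centre of the ring on the tray floor (about 6 mm above the worktop), z up.
- medium_ring: Round holder for the small tin: an open grey plastic ring, inner diameter 71 mm, wall 4 mm, 14 mm high, fixed to the floor of the pale wooden tray (the tray floor is its bottom). Origin: centre of the ring on the tray floor (about 6 mm above the worktop), z up.
- large_ring: Round holder for the beaker: an open grey plastic ring, inner diameter 84 mm, wall 4 mm, 14 mm high, fixed to the floor of the pale wooden tray (the tray floor is its bottom). Origin: centre of the ring on the tray floor (about 6 mm above the worktop), z up.
Mind the look-alikes: they are no part of the job. Several things have the shape of the spice_jar; the one meant has the colours described above.

How it is judged:
By the outcome, as a careful person would: the job done as asked, in the order asked, and still so for the second after the job is handed in, with the robot touching nothing.
It also fails if it takes over 106 s, if anything falls off the work surface, if the arm or the gripper's body presses on something with over 40 N, if the wrist force passes 120 N, or if a joint passes its speed limit or range.

## Working session

There is one attempt and no reset: what is moved stays moved. The work goes in short steps, each a Python script; the robot and the scene stay as the last script left them, time stands still between calls to the robot, and variables do not carry over. Pictures are saved under pics/ and viewed, at most 14 in all, crops included, and the job is handed in when it is done.

```bash
mkdir -p pics
python3 - <<'E'
from cell import r
import cv2
for n in("scene","top"):
    c=r.capture(n); cv2.imwrite(f"pics/{n}0.png",cv2.resize(c["img"],(800,500),interpolation=cv2.INTER_CUBIC)); cv2.imwrite(f"{n}_raw.png",c["img"])
    R=cv2.Rodrigues(c["rvec"])[0]; print(n,c["K"].tolist(),(-R.T@c["tvec"].ravel()).round(3),R.round(3).tolist())
print(r.current_time(), r.current_ee_rot())
E
```

```text
scene [[415.1611069010982, 0.0, 318.6661446847537], [0.0, 415.1611069010982, 193.77180192112198], [0.0, 0.0, 1.0]] [ 0.123 -0.577  0.843] [[0.765, -0.644, -0.016], [-0.491, -0.567, -0.661], [0.417, 0.513, -0.75]]
top [[410.603642532967, 0.0, 322.5937533207777], [0.0, 410.603642532967, 197.47038887469552], [0.0, 0.0, 1.0]] [ 0.421 -0.053  1.229] [[-0.003, -1.0, -0.015], [-0.995, 0.005, -0.099], [0.099, 0.015, -0.995]]
0.1 [[-9.56296352e-01  2.92398578e-01 -5.99330238e-04]
 [ 2.92399181e-01  9.56294873e-01 -1.68365297e-03]
 [ 8.08386995e-05 -1.78531487e-03 -9.99998403e-01]]
```

View pics/scene0.png

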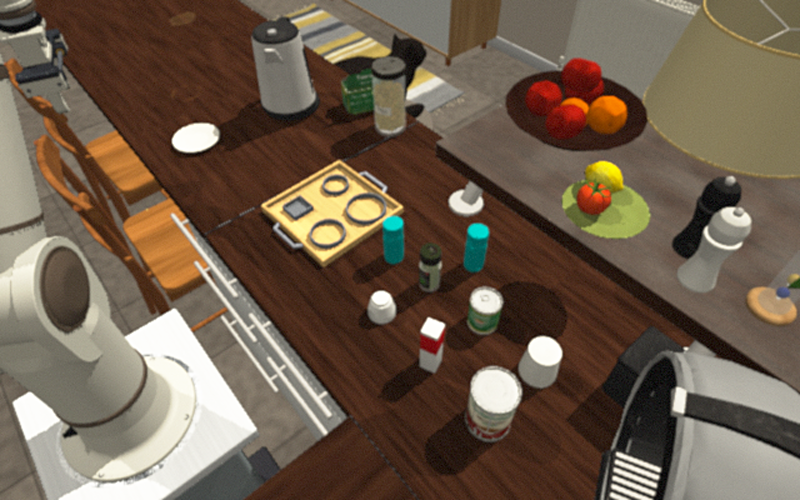

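View pics/top0.png

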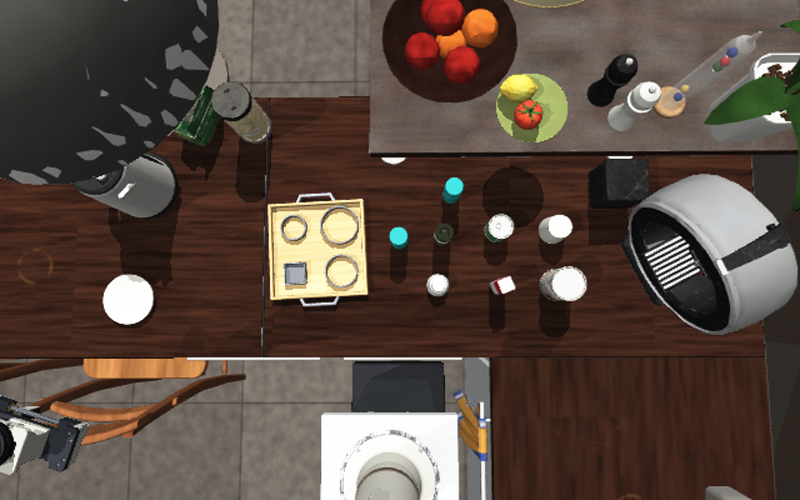

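The overview pictures show the tray (top view, 800 px: square holder (295,272), small ring (294,229), two larger rings (340,226) and (342,271)). They also show the jar (443,233), small tin (500,228), beaker (557,228), carton (503,285), bowl (437,285) and large tin (565,284). I'll enlarge these areas.

Run:
```python
import cv2
def crop(f,n,x,y,w,h,s):
    cv2.imwrite(n,cv2.resize(cv2.imread(f)[y:y+h,x:x+w],None,fx=s,fy=s,interpolation=cv2.INTER_CUBIC))
crop("top_raw.png","pics/t_tray.png",205,150,100,100,6)
crop("top_raw.png","pics/t_obj.png",310,140,160,110,5)
crop("scene_raw.png","pics/s_tray.png",200,120,130,100,6)
crop("scene_raw.png","pics/s_obj.png",285,165,175,200,3)
```

```text
(no output)
```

View pics/t_tray.png

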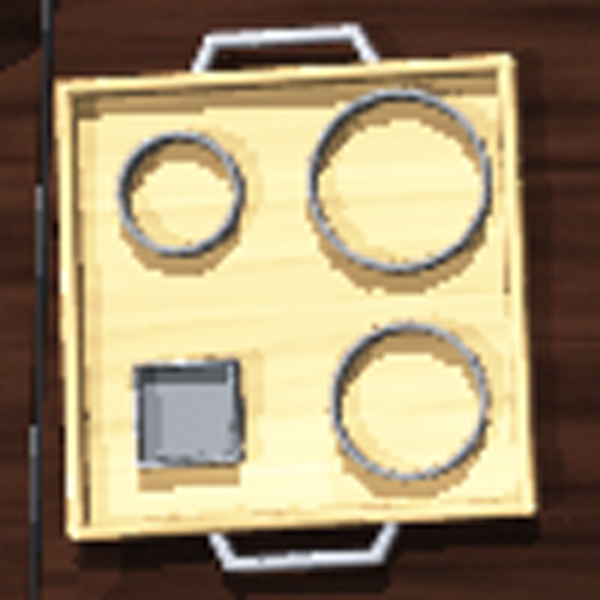

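View pics/t_obj.png

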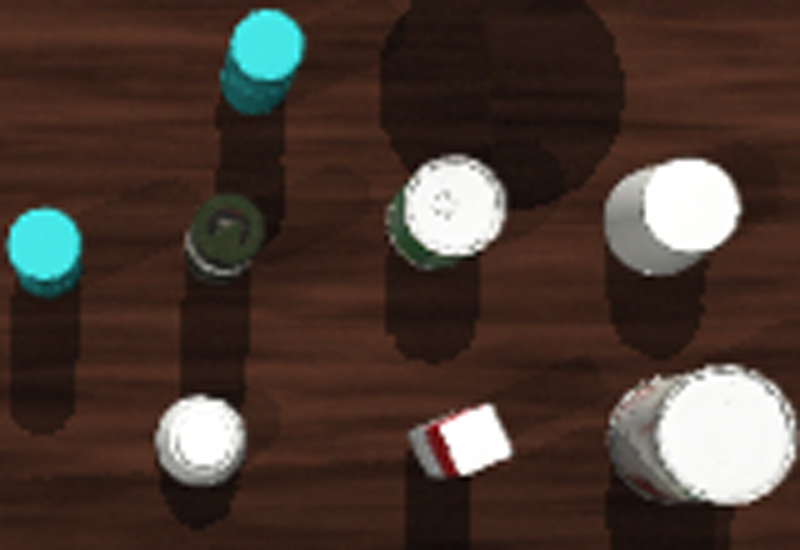

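View pics/s_tray.png

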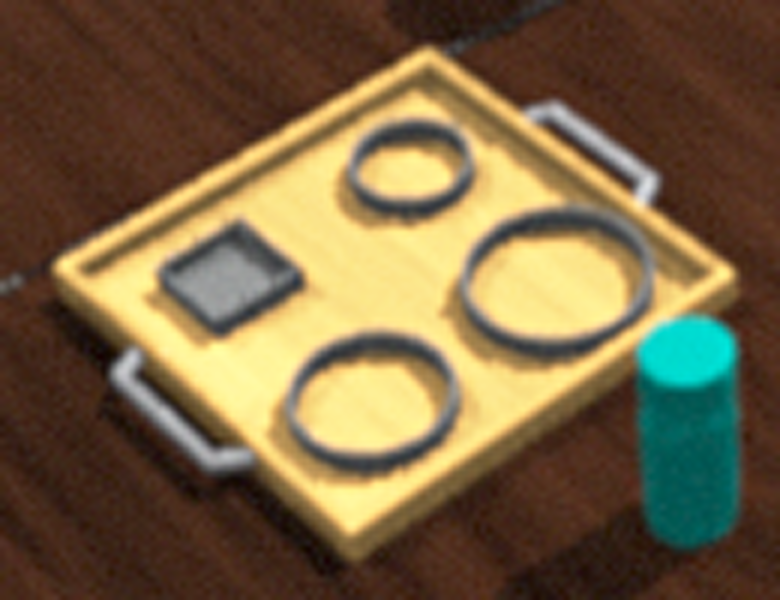

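View pics/s_obj.png

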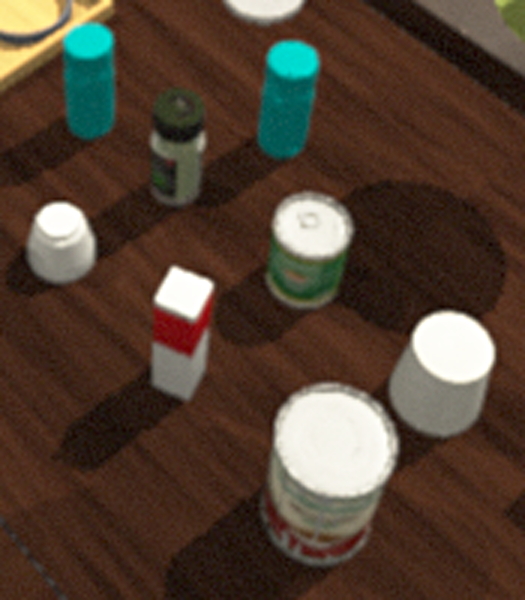

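Circle and rim centres read from both crops. Next: rays to known heights, then a cross-check.

```bash
cat > h.py <<'E'
import numpy as np, cv2
from cell import r
def ray(cam,u,v,off,s,z):
    """pixel in an enlarged crop -> world point at height z"""
    px=np.array([[[off[0]+(u+.5)/s-.5,off[1]+(v+.5)/s-.5]]])
    d=np.append(cv2.undistortPoints(px,cam["K"],None).ravel(),1)
    R=cv2.Rodrigues(cam["rvec"])[0]; c=-R.T@np.ravel(cam["tvec"]); d=R.T@d
    return (c+d*(z-c[2])/d[2])[:2]
E
python3 - <<'E'
from h import *
T=r.capture("top");S=r.capture("scene")
to=((310,140),5);so=((285,165),3);tt=((205,150),6);st=((200,120),6)
P=dict(jar=((228,231),(179,106),.105),small_tin=((455,206),(312,224),.072),beaker=((691.5,205),(452,346),.071),
 carton=((476,440.5),(184,292),.118),large_tin=((727,435),(335,440),.11),bowl=((202,440),(60,218),.048))
for n,(a,b,z) in P.items(): print(n,ray(T,*a,*to,z).round(4),ray(S,*b,*so,z).round(4))
Q=dict(small=((181.5,194),(411,160)),large=((400.5,180.5),(558,274)),medium=((411,401),(374,394)),square=((189,414.5),(231,271)))
C={}
for n,(a,b) in Q.items(): C[n]=ray(T,*a,*tt,.02); print(n,C[n].round(4),ray(S,*b,*st,.02).round(4))
for a,b in(("small","large"),("large","medium"),("medium","square"),("square","small")):
    d=C[b]-C[a];print(a,b,np.linalg.norm(d).round(4),np.degrees(np.arctan2(d[1],d[0])).round(1))
for pts,cam,o,z in (([(440,424),(491,404),(513,458),(460,476)],T,to,.118),([(171,268),(214,283),(192,318),(154,298)],S,so,.118)):
    w=[ray(cam,*p,*o,z) for p in pts]
    for i in range(4):
        d=w[(i+1)%4]-w[i];print("carton edge",np.linalg.norm(d).round(4),np.degrees(np.arctan2(d[1],d[0])).round(1))
E
```

```text
jar [ 0.5644 -0.1263] [ 0.5655 -0.1261]
small_tin [ 0.5822 -0.2571] [ 0.5821 -0.257 ]
beaker [ 0.5822 -0.3909] [ 0.5811 -0.3912]
carton [ 0.4484 -0.2575] [ 0.4485 -0.2585]
large_tin [ 0.4511 -0.3945] [ 0.4507 -0.3959]
bowl [ 0.451  -0.1138] [ 0.4522 -0.1154]
small [0.5888 0.2262] [0.5874 0.2265]
large [0.5949 0.1173] [0.5933 0.1161]
medium [0.4855 0.1111] [0.4839 0.1098]
square [0.4793 0.2205] [0.4781 0.219 ]
small large 0.1091 -86.8
large medium 0.1096 -176.8
medium square 0.1096 93.2
square small 0.1096 3.0
carton edge 0.0296 -68.9
carton edge 0.0311 -159.1
carton edge 0.0302 108.4
carton edge 0.0297 19.9
carton edge 0.0313 -63.3
carton edge 0.0316 -161.0
carton edge 0.0294 107.6
carton edge 0.0268 22.5
```

Both cameras agree to within 2 mm, holder spacing is 109–110 mm and the carton edges measure about 30 mm. I'll write the pick/place helper and move the carton.

```bash
cat >> h.py <<'E'
def rot(deg):
    a=np.radians(deg); y=np.array([np.cos(a),np.sin(a),0]); z=np.array([0,0,-1.])
    return np.column_stack([np.cross(y,z),y,z])
def best(p,deg):
    """the half turn with the smaller largest joint travel"""
    q0=np.array(r.current_q()); o=[]
    for d in (deg,deg-180,deg+180):
        q=r.solve_ik(p,rot(d))
        if q is not None: o.append((np.abs(np.array(q)-q0).max(),d))
    return min(o)[1]
# name: pick xy, place xy, pick yaw, place yaw, tcp height on object, floor z, width
J=dict(carton=((.4485,-.258),(.4790,.2200),110.5,93,.061,.009,.030),
 spice_jar=((.565,-.1262),(.5884,.2263),93,93,.045,.006,.041),
 small_tin=((.5822,-.257),(.4850,.1107),3,3,.030,.006,.057),
 beaker=((.5818,-.391),(.5944,.1170),90,3,.025,.006,.065))
def do(n,f=20):
    a,b,ya,yb,h,fl,w=J[n]; t0=r.current_time()
    r.grip(1.0 if w>.05 else .85)
    up=h+.15
    d=best([*a,up],ya); r.move_to([*a,up],rot(d)); r.movel([*a,h],rot(d),max_speed=.15)
    r.grip(0,f); g=r.current_finger_gap()*92; print(n,"width",round(g,1),"force",r.current_gripper_force())
    if abs(g-w*1000)>6: print("BAD GRASP"); return False
    r.movel([*a,up],max_speed=.2)
    d=best([*b,up],yb); r.move_to([*b,up],rot(d))
    print("held",round(r.current_finger_gap()*92,1))
    r.movel([*b,h+fl+.03],rot(d),max_speed=.2); r.movel([*b,h+fl+.001],max_speed=.05)
    print("ft",np.round(r.current_ft_force(),1))
    r.grip(min(1,w/.092+.2)); r.pause(.2)
    r.movel([*b,up],max_speed=.2); print("time",round(r.current_time()-t0,1),round(r.current_time(),1)); return True
def snap(n,name,x,y,w,h,s):
    cv2.imwrite(f"pics/{name}.png",cv2.resize(r.capture(n)["img"][y:y+h,x:x+w],None,fx=s,fy=s,interpolation=cv2.INTER_CUBIC))
E
python3 - <<'E'
from h import *
for n,(a,b,ya,yb,h,fl,w) in J.items():
    print(n,[best([*p,z],y) for p,y in((a,ya),(b,yb)) for z in (h+fl,h+.15)])
do("carton"); snap("scene","s1",180,100,250,190,3)
E
```

```text
carton [290.5, 290.5, 93, 93]
spice_jar [-87, -87, 93, 93]
small_tin [3, 3, 3, 3]
beaker [270, -90, 3, 3]
carton width 30.1 force 19.802765250205994
held 30.4
ft [ 0.4 -0.8  0.4]
time 11.3 11.5
```

View pics/s1.png

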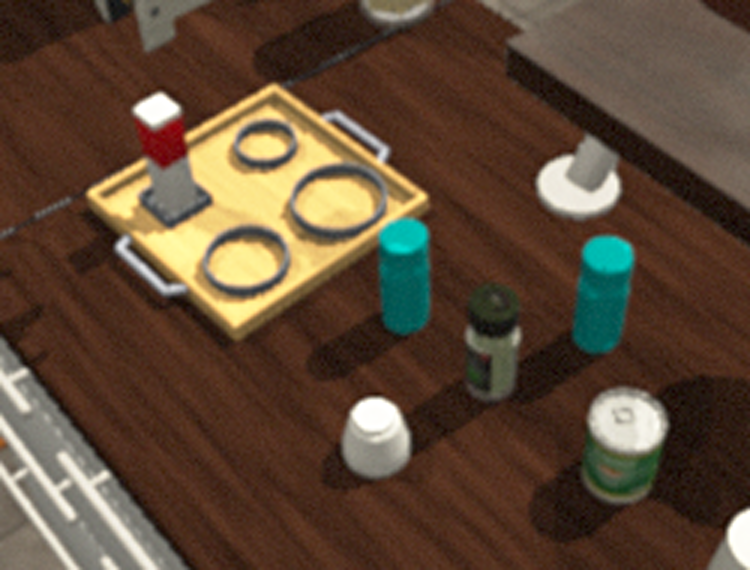

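The carton stands upright in the square holder at about (172,170) px, and nothing else has moved. Next, the jar and the small tin.

Run:
```python
from h import *
do("spice_jar") and do("small_tin"); snap("scene","s2",180,100,250,190,3)
```

```text
spice_jar width 40.3 force 19.997760951519012
held 40.3
ft [ 0.5  0.6 -1. ]
time 9.2 20.7
small_tin width 57.5 force 20.000141859054565
held 57.1
ft [-0.6  0.2 -1.9]
time 10.1 30.8
```

View pics/s2.png

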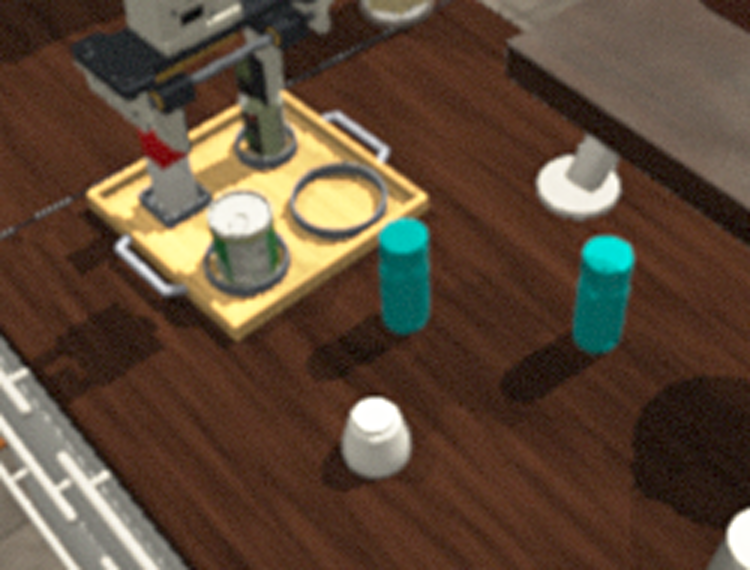

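The jar stands in the small ring (265,140) and the tin in the medium ring (247,250). The beaker is next, then I'll move the arm clear for a final look.

Run:
```python
from h import *
if do("beaker"):
    r.move_to([.5,-.12,.33],rot(best([.5,-.12,.33],90))); print(r.current_time())
snap("scene","s3",180,100,250,190,3); snap("top","t3",205,140,160,110,5)
```

```text
beaker width 60.3 force 19.991515099754906
held 60.3
ft [-0.2  0.3 -1.9]
time 10.0 40.9
42.0083
```

View pics/s3.png

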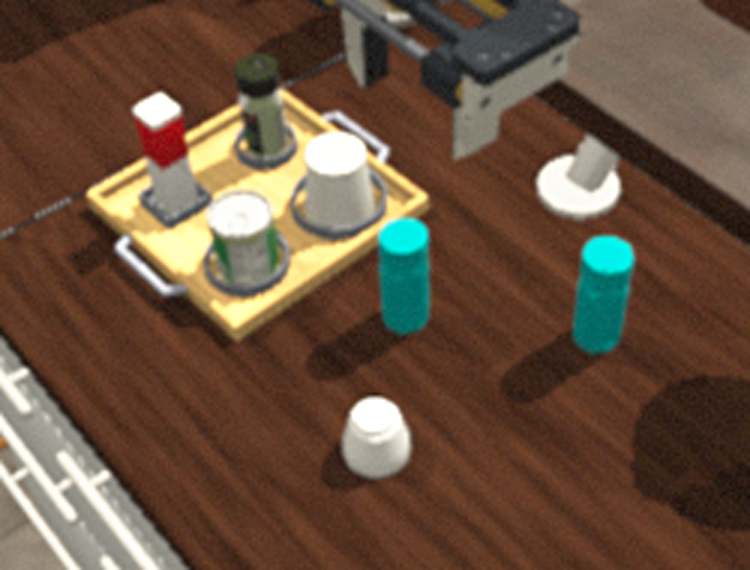

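View pics/t3.png

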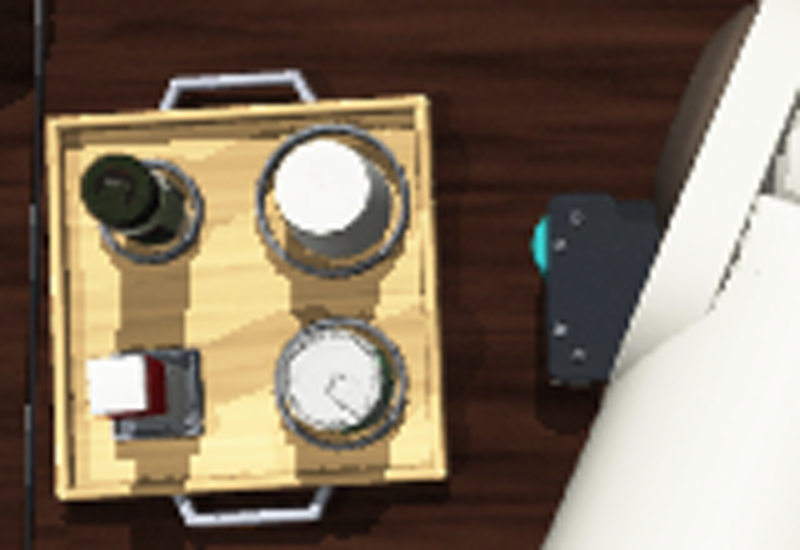

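All four items stand upright inside their own holders: carton at (150,390), jar (140,210), beaker (330,200) and tin (340,385) in the top crop. The bowl hasn't moved and the gripper is clear.

```bash
python3 -c "
from cell import r
r.pause(.3); print(r.job_done())"
```

```text
the job is handed in; nothing more can be done
None
```

The job is handed in at about 42 s: carton, spice jar, small tin and upside-down beaker each stand in their own holder; I left the tea bowl and large tin alone, though the large tin was out of frame in the final pictures.

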